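# Store a set voltage on the bench supply

## Task

On the small bench power supply with the sloping panel, turn the big voltage knob until its white pointer lines up with the green mark on its scale. Then, with the knob left there, take the yellow adjusting pen from its blue stand and use its tip to press the recessed preset button (orange, deep in the blue-ringed hole) gently but fully down, holding it down for about a second. Finally put the pen back upright in its stand, and leave the spool, the drive and the circuit board where they are.

Things in the scene. Friction and masses are not known exactly. Their poses are not given: they have to be found in the camera images.
- psu: Fixed bench power supply, 207 mm deep, 214 wide, 124 high at the back. Origin: centre of its underside; x to its back, y to its left as the operator sees it, z up. Its flat white panel (200 x 200 mm) rises from 34 mm height at the front to 119 mm at the back: 25 degrees from level, its outward normal leaning 25 degrees from vertical towards the front (-x).
- panel: The sloping panel, fixed to the supply. Origin: centre of its outer surface; x up the slope, y left, z the outward normal. In these axes (mm) the big knob is at x -12, y 45, the button hole at x -35, y -55, a small fixed grey knob (22 wide, 14 high) at x 55, y -60, two terminals (14 wide, 9 high) at x -82, y 30 and 65; a flat display lies above the big knob.
- well_mouth (a point): Centre of the button hole's mouth on the panel's surface; axes as the panel's (z outward). Round hole 14 mm wide in a flat blue ring, too narrow for fingers. At its bottom the orange button, 12 mm wide, its top 4 to 12 mm below the panel's surface: the depth differs each time and is not reported, it has to be felt.
- preset (a joint): How far the orange button is pressed into its hole (m): 0 free, 0.005 fully down. Spring: about 2 N to start it moving, 6 N fully down; it springs back. It counts as pressed from 0.0035 on.
- volt_knob (a joint): Angle of the voltage knob (rad), 0 to 4.71, growing clockwise as seen looking at the panel. It stays where it is left. At 0 its pointer points to lower left (135 degrees counter-clockwise from the panel's x).
- knob_grip (a point): Point on the knob's axis 16 mm above the panel; its z is the axis (outward), its x the pointer's direction. Black ribbed round knob: grip 31 mm wide from 4 to 26 mm above the panel, on a 40 mm wide, 4 mm high skirt. White pointer line on its top and skirt.
- knob_pointer (a point): Point that turns with the knob, 25 mm from its axis in the pointer's direction, 4 mm above the panel.
- scale_mark (a point): The green mark on the scale, 25 mm from the knob's axis, 4 mm above the panel (the green stroke, 11 mm long, 6 wide, lies on the panel under this point). It stands elsewhere each time and cannot be moved. The knob is set when knob_pointer is within 3 mm of this point.
- pen: Loose adjusting pen, 40 g, 121 mm long, tip down in its stand. Origin at the tip's end, z along the pen towards the grip. White tip 5 mm wide for 14 mm, white round shaft 8 mm wide up to 62 mm, black collar 24 mm wide from 62 to 66 mm, yellow square grip 13 x 13 mm (sides along the pen's x and y) from 66 to 118 mm, black end to 121 mm.
- pen_tip (a point): The end of the pen's tip, same axes as the pen.
- pen_grip (a point): Centre of the pen to grip, 96 mm from the tip, within the yellow square grip; same axes as the pen.
- pen_collar (a point): Centre of the underside of the pen's collar, 62 mm from the tip.
- pen_stand: Fixed blue block, 64 x 64 x 75 mm high, with one upright round hole in its top, 15 mm wide and 68 mm deep. Origin: centre of its underside. The pen hangs in it by its collar, which rests on the block's top.
- stand_mouth (a point): Centre of the stand's hole at the block's top, 75 mm above the table.
- spool: Bystander: loose solder spool, 52 mm across, 36 mm high, standing on its flange on the robot's side of the gap between supply and pen stand. Origin: centre of its underside.
- drive: Bystander: loose flat metal drive, 75 x 110 x 18 mm, lying in front of the pen stand (robot's side). Origin: centre of its underside.
- board: Bystander: loose green circuit board with a small display, 80 x 100 mm, 15 mm high, on brass feet on the far side of the gap between supply and pen stand. Origin: centre of its underside.
Things that resemble listed ones, but are neither listed nor needed, are in the scene too. There is more than one size of the pen_stand; the one meant has the size given above. There is more than one size of the pen; the job needs the larger.

How it is judged (in metres and radians):
On the way, in this order (a step that is already met when the one before it is completed fails the run):
1. the voltage knob's pointer stands at the green mark (within 3 mm at the mark, about 7 degrees) (distance between knob_pointer and scale_mark below 0.003 m), for 0.3 s.
2. with the knob at the mark, the preset button is held down (3.5 mm or more of its 5) by the pen for 0.5 s (distance between knob_pointer and scale_mark below 0.003 m and value of joint preset above 0.0035 m and contact force between pen and psu above 1 N), for 0.5 s.
At the end, for the whole second after the job is handed in: The knob's pointer is within 3 mm of the green mark, the button is free again (pressed less than 1.5 mm), and the pen stands at rest in its stand, collar down on the block (within 8 mm of the hole's mouth), upright within 7 degrees (distance between knob_pointer and scale_mark below 0.003 m and distance between pen_collar and stand_mouth below 0.008 m and angle between pen's own z axis and vertical below 0.12 rad and linear speed of pen below 0.02 m/s and value of joint preset below 0.0015 m); the robot touches nothing.
It fails at once if the pen bears on the supply with more than 25 N (press gently) (contact force between pen and psu above 25 N).
It fails at once if the solder spool is shifted by more than 25 mm or tipped over (distance of spool from where it was at the start of the episode above 0.025 m or angle between spool's own z axis and vertical above 0.4 rad).
It fails at once if the drive is shifted by more than 25 mm or tipped over (distance of drive from where it was at the start of the episode above 0.025 m or angle between drive's own z axis and vertical above 0.4 rad).
It fails at once if the circuit board is shifted by more than 25 mm or tipped over (distance of board from where it was at the start of the episode above 0.025 m or angle between board's own z axis and vertical above 0.4 rad).
It also fails if it takes over 70 s, if anything falls off the work surface, if the arm or the gripper's body presses on something with over 40 N, if the wrist force passes 120 N, or if a joint passes its speed limit or range.

## Robot

A 7-joint arm with a two-finger parallel gripper is mounted at the origin on the work surface. World frame = base frame: x ahead of the robot, y to its left, z up, the work surface at z = 0. Lengths are in mm, angles in rad, forces in N, time in s.
With the tool pointing down it reaches from about 350 to 900 mm from the base axis. Payload 19.9 kg.
Tool frame: the origin (TCP) lies between the finger pads; the fingertips stand 17 mm ahead of it and the grasp point (between the pads) lies 2 mm behind it; z points along the fingers, y is the line along which they close (so a half turn about z gives the same grasp; the last joint's range is limited). The gripper opens to 94 mm and grips with 3 to 60 N. Pads are 16 mm wide; open, the fingers measure 119 mm over their backs; the gripper's body (75 mm by 177 mm) begins 78 mm behind the grasp point.
Start: joints at [-1.319, 0.417, -0.01, 1.614, 0.005, 1.111, -0.053], TCP at [180.984, 598.202, 222.425] pointing down, gripper open.
Joint ranges: [-2.81, 2.81], [-0.39, 2.02], [-1.27, 1.25], [0.06, 2.57], [-1.19, 4.33], [0.19, 2], [-2.82, 2.82]. Speed limits (rad/s): [1.89, 1.89, 2.39, 2.39, 3.01, 3.01, 3.01].

## Interface

Orientations are given as a unit quaternion [w, x, y, z].
In Python, from rig import readout, grab_frame, workorder, look_for, trace, landmark_of gives the robot as it stands.
- The arm moves only by the tool carry_out, never from a script. Its argument "deltas" is text: rows parted by semicolons, each of 5 numbers parted by spaces: the shift along the tool's x, y, z in mm, then the turn about the tool's z in degrees, then the closure, from -1 (fully open) to 1 (shut). In form: tx ty tz twist jaw; .... A call has 1 to 5 rows; each row is the pose to reach, as a shift and turn from the pose commanded when the call began, along the tool's axes at that moment; what a row does not reach only later rows make up. A row lasts 1/8 s, in which the tool goes at most 62.5 mm and 10.7 degrees, less where a joint would pass 70% of its speed; a pose out of reach is approached as far as the arm can. A call with a gripper value outside its range is refused whole. The fingers move at their own pace and stop on an object; "squeeze" is the grip in N (left out, the last holds). Time passes only in rows, so rows that repeat a pose let the fingers close. It gives the time, the measured TCP pose, the force, the opening and the grip force at its end, in the units of the state.
- readout.observe(): the state, without advancing time (a new reading comes with each control period).
- grab_frame(name): name is "scene" or "top" or "wrist"; returns a dict with "frame" (420x560x3 uint8, red, green, blue), "depth" (420x560 float32, mm along the optical axis (not along the pixel's ray), 0 where there is no reading), "fov_y" (degrees; the focal length in pixels is half the picture's height over the tangent of half this angle, whatever the lens; pixels are square), "cx", "cy" (the principal point, pixels), "world_from_camera" (4x4, takes a point from camera to world coordinates). Camera axes: x right, y down, z forward; pixel columns grow to the right and rows downward; lengths in mm; the calibration is good to about 2 mm. A picture is of the moment at which its call begins.
- workorder.sign_off(): hands the job in; it is judged then, once.
Trained networks look in the newest picture that a camera, given by its name, has taken for a name from the list of things; names that differ only in an ending like _2 or _b are one class to them, and where a whole thing is asked for, a point or a joint stands for the part that bears it (a point fixed in the world has none). Each returns a list of dicts, best first, with "score" (0 to 1); they miss things now and then, are a little off and sometimes report something else, mostly with a low value. They report only what shows in the picture. A call takes as long as a camera call. They do not tell look-alikes from the thing itself.
- look_for(camera, name): "position" ([x, y, z] in mm, in the coordinates of the camera as it stood for that picture, good to about 4 mm: the middle of the surface that is visible of it).
- trace(camera, name): "mask" (420x560 bool, what is visible of it).
- landmark_of(camera, name): "position" ([x, y, z] in mm, in the coordinates of the camera as it stood for that picture, good to about 4 mm: a listed point, or the origin of a listed thing).
The state is a dict: "t": time; "q": joint angles; "dq": joint speeds; "joint_torque": joint torques, N m; "position": TCP position; "orientation": TCP orientation; "wrist_force": force on the tool from outside, world axes, zero at the start; "wrist_torque": the same for the moment, N m; "finger_gap": opening from 0.0 (shut) to 1.0 (fully open); "grasp_force": force on a finger pad.
Only numpy, scipy, OpenCV 4.12 (cv2) and the standard library are available. Lean on these libraries where they do the work, as an engineer would, in place of code of your own. Each camera call takes 0.05 s, during which the arm holds its last target. There are 200 camera calls.

## Working session

There is one attempt and no reset: what is moved stays moved. The work goes in short steps, Python scripts to look and compute and a tool call to move; the robot and the scene stay as the last step left them, time stands still between calls to the robot, and variables do not carry over. Pictures are saved under pics/ and viewed, at most 10 in all, crops included, and the job is handed in when it is done.

Besides the shell and the picture viewer there is one more tool, called after ">>>" in YAML: its name, and indented under it one key for each argument. carry_out: Moves the arm, as the interface text tells. Its arguments: {"type":"object","properties":{"deltas":{"type":"string"},"squeeze":{"type":"number"}},"required":["deltas"]}

```bash
ls; mkdir -p pics; cat > h.py <<'E'
import numpy as np, cv2
from scipy.spatial.transform import Rotation as R
from rig import readout, grab_frame, workorder, look_for, trace, landmark_of
def w(g,p):
    T=np.array(g["world_from_camera"]); return T[:3,:3]@np.asarray(p)+T[:3,3]
def cloud(g):
    d=g["depth"]; h,wd=d.shape; f=h/2/np.tan(np.radians(g["fov_y"])/2)
    v,u=np.mgrid[:h,:wd]
    P=np.stack([(u-g["cx"])*d/f,(v-g["cy"])*d/f,d],-1)
    T=np.array(g["world_from_camera"]); return P@T[:3,:3].T+T[:3,3]
def pix(g,P):
    T=np.linalg.inv(np.array(g["world_from_camera"])); p=T[:3,:3]@np.asarray(P)+T[:3,3]
    f=g["frame"].shape[0]/2/np.tan(np.radians(g["fov_y"])/2); return p[0]/p[2]*f+g["cx"],p[1]/p[2]*f+g["cy"]
def save(n,im): cv2.imwrite("pics/"+n,cv2.cvtColor(im,cv2.COLOR_RGB2BGR))
def tool():
    s=readout.observe(); q=s["orientation"]; return np.array(s["position"]),R.from_quat([q[1],q[2],q[3],q[0]]).as_matrix(),s
E
python3 - <<'E'
from h import *
np.set_printoptions(precision=1,suppress=True)
ims=[]
for c in ["scene","top"]:
    g=grab_frame(c); ims.append(g["frame"]); print(c,np.array(g["world_from_camera"])[:3,3],g["fov_y"])
    for n in ["psu","panel","well_mouth","knob_grip","knob_pointer","scale_mark","pen","pen_grip","pen_collar","stand_mouth","pen_stand","spool","drive","board"]:
        for r in landmark_of(c,n)[:3]:
            P=w(g,r["position"]); print(n,round(r["score"],2),P,np.array(pix(g,P)))
save("a.png",cv2.resize(np.vstack(ims),(400*1,600)))
save("top.png",ims[1]);save("scene.png",ims[0])
print(tool()[1])
E
```

```text
pics
scene [956.6 438.6 683.5] 56.849085867030766
psu 0.85 [ 561.3 -171.8   -2.1] [233.2 190.7]
psu 0.48 [500.7 212.5  -1.1] [366.9 270.3]
panel 0.7 [ 567.9 -177.    73.6] [227.  168.2]
panel 0.36 [ 532.3 -111.1   74.5] [255.8 174.7]
well_mouth 0.94 [ 549.9 -230.2   59.9] [220.6 159.1]
well_mouth 0.42 [595.2 212.8  73.4] [341.2 275.6]
well_mouth 0.22 [498.7 211.4   0.1] [367.1 269.1]
knob_grip 0.72 [ 532.8 -127.4   86. ] [251.  167.8]
knob_grip 0.17 [426.5  -0.2  -0.6] [318.4 200.5]
knob_pointer 0.74 [ 531.8 -111.9   73.7] [255.8 174.7]
knob_pointer 0.71 [763.    3.2  -2.4] [207.4 278.6]
pen 0.68 [580.5 298.5  -1.2] [375.8 321.7]
pen 0.2 [764.4   1.9  -2.1] [206.5 278.5]
pen_grip 0.62 [593.3 211.6 106.1] [343.4 264.4]
pen_grip 0.45 [575.3 302.4  63.1] [385.8 304.1]
pen_grip 0.37 [503.4 214.1   0.2] [366.7 271.1]
pen_collar 0.55 [575.9 303.6  39.5] [383.6 311.3]
pen_collar 0.5 [594.8 212.5  73.8] [341.2 275.3]
stand_mouth 0.82 [732.3 209.6  96.1] [286.2 313.2]
stand_mouth 0.75 [ 552.  -231.7   62.1] [219.5 158.5]
stand_mouth 0.65 [646.3 319.1  46.8] [366.3 340.3]
pen_stand 0.79 [727.5
[... 675 characters left out ...]
.4] [158.7 210.1]
pen_grip 0.7 [595.3 206.2 109.5] [189.3 192.9]
pen_grip 0.64 [578.2 296.9  62.5] [152.5 204.2]
pen_grip 0.21 [598.3 209.5  -2.2] [197.3 201.9]
pen_collar 0.64 [575.9 298.7  42.5] [154.1 206.8]
pen_collar 0.58 [591.5 206.6  74.5] [192.2 198. ]
stand_mouth 0.98 [728.9 204.4 103.8] [194.2 134.5]
stand_mouth 0.97 [595.2 209.8  72.9] [191.  196.5]
stand_mouth 0.74 [644.5 319.3  53.8] [146.  176.3]
pen_stand 0.69 [646.3 311.9   1.4] [155.7 181.3]
spool 0.94 [423.4   2.1  -6. ] [282.5 277.6]
drive 0.96 [503.3 204.2   2.8] [197.  241.3]
drive 0.45 [ 545.9 -235.8   60.9] [390.7 223.2]
board 0.86 [759.7   0.5  -0.5] [285.4 139.5]
[[-1.   0.3  0. ]
 [ 0.3  1.  -0. ]
 [-0.  -0.  -1. ]]
```

```bash
python3 - <<'E'
from h import *
t=cv2.imread("pics/top.png");s=cv2.imread("pics/scene.png")
A=cv2.resize(t[110:310,120:420],(780,520),interpolation=3)
cv2.imwrite("pics/t1.png",A)
B=cv2.resize(s[120:370,170:430],(620,596),interpolation=3)
cv2.imwrite("pics/s1.png",B)
E
```

```text
(no output)
```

View pics/t1.png

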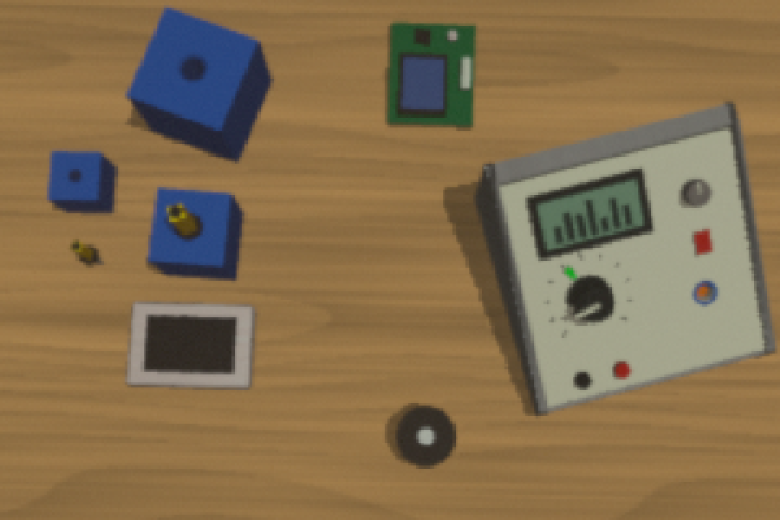

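View pics/s1.png

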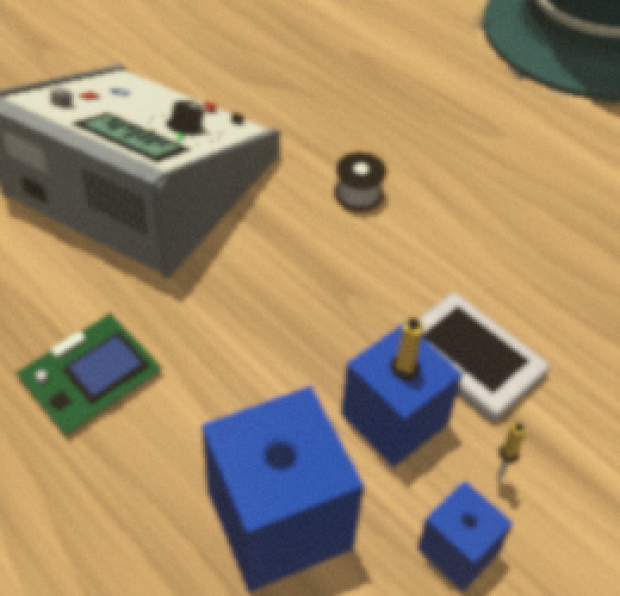

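The top view shows three blue stands. The 64 mm one is in the middle at px (191,196), top z≈74, and holds the larger yellow pen. The others are a bigger empty block at (194,134), z≈104, and a small one at (146,176), z≈50, with a small pen at (153,205). The knob is at (347,226), with its pointer to the lower left and the green mark at (339,214), so it needs a clockwise turn.

```bash
cat >> h.py <<'E'
def go(P,yaw_y=None):
    """print shift in tool axes to world point P and twist so tool y has heading yaw_y (deg)"""
    p,M,s=tool(); d=M.T@(np.array(P)-p); h=np.degrees(np.arctan2(M[1,1],M[0,1]))
    t=0 if yaw_y is None else -(((yaw_y-h)+90)%180-90)
    print("t %.2f"%s["t"],"pos",p.round(1),"head_y %.1f"%h,"delta",d.round(1),"twist %.1f"%t)
E
python3 - <<'E'
from h import *
go([520,-130,260],104)
g=grab_frame("top"); C=cloud(g); im=g["frame"].astype(int)
m=(C[...,0]>430)&(C[...,0]<680)&(C[...,1]<-50)&(C[...,1]>-320)&(C[...,2]>30)&(im.min(-1)>130)
P=C[m]; c=P.mean(0)
for _ in range(4):
    u,s,v=np.linalg.svd(P-np.median(P,0),full_matrices=False); n=v[2]*np.sign(v[2][2]); r=(P-np.median(P,0))@n; P=P[abs(r)<4]
print(len(P),n,np.degrees(np.arccos(n[2])),"upslope heading",np.degrees(np.arctan2(-n[1],-n[0])),np.median(P,0))
q=P[:,:2].astype(np.float32); print(cv2.minAreaRect(q))
g_=(im[...,1]>im[...,0]+60)&(im[...,1]>im[...,2]+60)&(C[...,1]<-50); print(np.argwhere(g_)[:5],C[g_].mean(0))
E
```

```text
t 1.50 pos [181.  598.2 222.4] head_y 73.2 delta [-535.4 -598.8  -37.5] twist -30.8
5429 [-0.40645402 -0.11445247  0.90647436] 24.977407508114474 upslope heading 15.72656859022786 [ 555.67200205 -191.26229202   70.57375838]
((564.1521606445312, -174.33389282226562), (180.7288360595703, 197.6861114501953), 15.818207740783691)
[[213 338]
 [213 339]
 [214 337]
 [214 338]
 [214 339]] [ 559.32378213 -117.26560192   82.87898209]
```

>>> carry_out:
  deltas: "-230 -250 -40 -20 -1; -535 -590 -40 -30 -1; -535 -590 -40 -30 -1; -535 -590 -40 -30 -1; -535 -590 -40 -30 -1"
  squeeze: 12

```text
t: 2.17
position: [315.3, 315.2, 241.2]
orientation: [0.0, -0.115, 0.993, 0.0]
wrist_force: [2.2, 0.4, 0.9]
finger_gap: 0.998
grasp_force: 0.0
```

```bash
python3 -c "
from h import *
go([510,-130,280],105.75)"
```

```text
t 2.17 pos [315.3 315.2 241.2] head_y 103.2 delta [ -88.2 -477.8  -39. ] twist -2.6
```

>>> carry_out:
  deltas: "-88 -478 -40 -2.5 -0.1; -88 -478 -40 -2.5 -0.1; -88 -478 -40 -2.5 -0.1; -88 -478 -40 -2.5 -0.1; -88 -478 -40 -2.5 -0.1"

```text
t: 2.8
position: [439.8, 29.7, 267.1]
orientation: [0.001, -0.136, 0.991, 0.0]
wrist_force: [0.7, 1.2, 0.0]
finger_gap: 0.553
grasp_force: 0.0
```

```bash
python3 -c "
from h import *
go([510,-130,280],105.75)"
```

```text
t 2.80 pos [439.8  29.7 267.1] head_y 105.7 delta [ -24.4 -172.7  -12.9] twist -0.1
```

>>> carry_out:
  deltas: "-24 -170 -8 0 -0.1; -24 -170 -8 0 -0.1; -24 -170 -8 0 -0.1; -24 -170 -8 0 -0.1"

```text
t: 3.3
position: [508.7, -128.7, 274.5]
orientation: [-0.0, -0.134, 0.991, -0.001]
wrist_force: [-0.9, 0.3, -0.1]
finger_gap: 0.548
grasp_force: 0.0
```

```bash
cat > pan.py <<'E'
from h import *
np.set_printoptions(precision=2,suppress=True)
yaw=np.radians(15.75); 
def frame():
    n=R.from_euler('zy',[15.75,-25],degrees=True).as_matrix(); return n  # cols ex,ey,n
c0=np.array([564.2,-174.3,76.5]); F=frame()
def rectify(g,name=None,s=8,rng=40,h=0.,ctr=(-12,45)):
    """orthographic view of panel plane at height h about ctr; up=panel x, left=panel y; s px/mm"""
    k=2*rng*s
    j,i=np.meshgrid(np.arange(k),np.arange(k))
    x=ctr[0]+rng-i/s; y=ctr[1]+rng-j/s
    P=c0+x[...,None]*F[:,0]+y[...,None]*F[:,1]+h*F[:,2]
    T=np.linalg.inv(np.array(g["world_from_camera"])); p=P@T[:3,:3].T+T[:3,3]
    f=g["frame"].shape[0]/2/np.tan(np.radians(g["fov_y"])/2)
    u=(p[...,0]/p[...,2]*f+g["cx"]).astype(np.float32); v=(p[...,1]/p[...,2]*f+g["cy"]).astype(np.float32)
    return cv2.remap(g["frame"],u,v,cv2.INTER_CUBIC)
def pan(P): return (np.asarray(P)-c0)@F
E
python3 - <<'E'
from pan import *
print(F)
go([510,-130,280],105.75)
g=grab_frame("wrist"); C=cloud(g); im=g["frame"].astype(int); print(np.array(g["world_from_camera"]))
gr=(im[...,1]>im[...,0]+50)&(im[...,1]>im[...,2]+50)
Q=pan(C[gr]); print("green",len(Q),np.median(Q,0))
for n in ["knob_grip","knob_pointer","scale_mark","well_mouth"]:
    for r in landmark_of("wrist",n)[:2]: print(n,r["score"],w(g,r["position"]),pan(w(g,r["position"])))
a=rectify(g,h=0,s=5,rng=45); b=rectify(g,h=26,s=5,rng=45)
a=np.hstack([a[:,:],b])[:, :]
save("w.png",cv2.resize(a,(800,400)))
save("w_full.png",g["frame"])
E
```

```text
[[ 0.87 -0.25 -0.42]
 [ 0.27  0.96  0.  ]
 [ 0.41 -0.11  0.91]]
t 3.30 pos [ 508.7 -128.7  274.5] head_y 105.4 delta [-0.9 -1.6 -5.5] twist -0.3
[[  -0.27    0.93    0.25  436.59]
 [   0.96    0.26    0.07 -149.01]
 [  -0.      0.26   -0.97  436.8 ]
 [   0.      0.      0.      1.  ]]
green 58 [15.52 55.49  7.27]
knob_grip 0.67 [ 535.77 -135.71   88.54] [-9.43 42.76 22.93]
knob_pointer 0.58 [ 532.72 -109.     72.61] [-11.32  71.04   9.78]
scale_mark 0.37 [ 557.95 -122.22   87.69] [13.24 50.38 12.78]
well_mouth 0.72 [ 553.11 -231.83   63.3 ] [-30.66 -51.12  -7.28]
```

View pics/w.png

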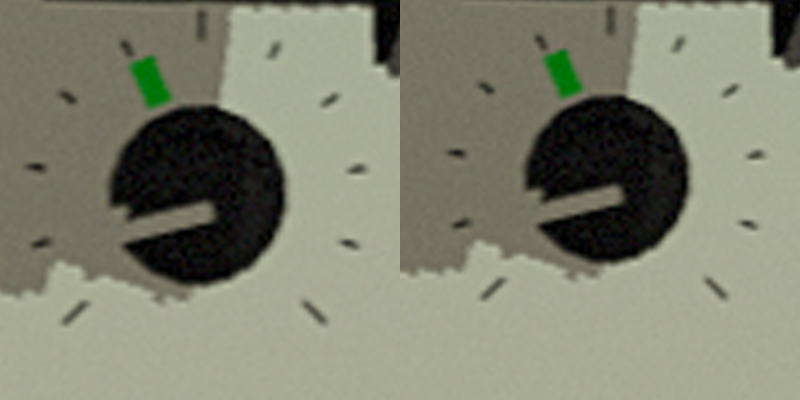

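```bash
sed -i "s/'zy'/'ZY'/" pan.py; cat >> pan.py <<'E'
def angles(g,dc=(0,0),name=None):
    s,r=8,40; C=(-12+dc[0],45+dc[1])
    a=rectify(g,s=s,rng=r,h=0,ctr=C).astype(int)
    gr=(a[...,1]>a[...,0]+50)&(a[...,1]>a[...,2]+50); i,j=np.nonzero(gr); X,Y=(r-i/s).mean(),(r-j/s).mean()
    print("mark xy",X,Y,"r",np.hypot(X,Y),"angle",np.degrees(np.arctan2(Y,X)))
    # scale strokes' fan: centre of dark ring check skipped
    b=rectify(g,s=s,rng=r,h=26,ctr=C); i,j=np.mgrid[:2*r*s,:2*r*s]; x,y=r-i/s,r-j/s
    rad=np.hypot(x,y); br=(b.min(-1)>75)&(rad<13.5)
    n,l,st,ce=cv2.connectedComponentsWithStats(br.astype(np.uint8)); k=1+np.argmax(st[1:,4]); sel=l==k
    pts=np.stack([x[sel],y[sel]],1); m=pts.mean(0); v=np.linalg.svd(pts-m,full_matrices=False)[2][0]; v*=np.sign(v@m)
    print("pointer n",sel.sum(),"mean",m,"rad angle",np.degrees(np.arctan2(m[1],m[0])),"line angle",np.degrees(np.arctan2(v[1],v[0])))
    dk=(b.max(-1)<60)&(rad<22); print("dark top centroid",x[dk].mean(),y[dk].mean())
    if name: save(name,cv2.resize(np.hstack([a.astype(np.uint8),b]),(800,400)))
E
python3 - <<'E'
from pan import *
print(F)
g=grab_frame("wrist"); C=cloud(g); im=g["frame"].astype(int)
gr=(im[...,1]>im[...,0]+50)&(im[...,1]>im[...,2]+50); print("green",np.median(pan(C[gr]),0))
for n in ["knob_grip","well_mouth"]:
    for r in landmark_of("wrist",n)[:1]: print(n,pan(w(g,r["position"])))
# blue ring
bl=(im[...,2]>im[...,0]+50)&(im[...,2]>im[...,1]+20); Q=pan(C[bl]); Q=Q[(abs(Q[:,0]+35)<15)&(abs(Q[:,1]+55)<15)]; print("ring",len(Q),np.median(Q,0) if len(Q) else 0)
angles(g,name="w2.png")
go(c0+F@[-12,45,16]+[0,0,80],125)
print(c0+F@[-12,45,16])
E
```

```text
[[ 0.87 -0.27 -0.41]
 [ 0.25  0.96 -0.11]
 [ 0.42  0.    0.91]]
green [13.94 56.    0.14]
knob_grip [-11.23  46.05  13.8 ]
well_mouth [-25.68 -55.97  -0.9 ]
ring 125 [-32.58 -55.93  -0.05]
mark xy 25.663475975975977 10.500125125125125 r 27.72844436337495 angle 22.25175927499151
pointer n 3896 mean [-0.46  5.47] rad angle 94.80545206963781 line angle 104.46792825903239
dark top centroid 5.042449182501104 -0.23923102416805467
t 3.70 pos [ 508.3 -124.7  274.7] head_y 105.7 delta [-22.7 -17.9 108.8] twist -19.3
[ 535.01 -135.78   85.93]
```

View pics/w2.png

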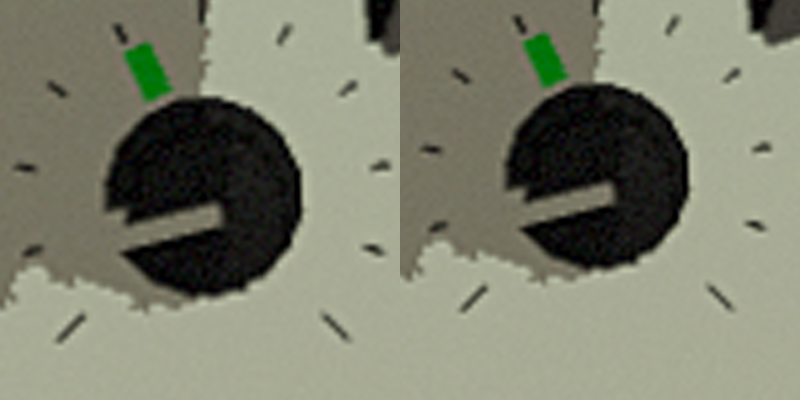

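```bash
sed -i 's/^c0=.*/c0=np.array([565.2,-174.5,76.9])/' pan.py; python3 -c "
from pan import *
k=c0+F@[-12,45,16];print(k);go(k+[0,0,12],125.75)"
```

```text
Traceback (most recent call last):
NameError: name 'F' is not defined
```

```bash
sed -i 's/^c0=.*/c0=np.array([565.2,-174.5,76.9]); F=frame()/' pan.py; python3 -c "
from pan import *
k=c0+F@[-12,45,16];print(k);go(k+[0,0,12],125.75)"
```

```text
[ 536.01 -135.98   86.33]
t 3.70 pos [ 508.3 -124.7  274.7] head_y 105.7 delta [-23.5 -18.4 176.4] twist -20.0
```

>>> carry_out:
  deltas: "-23.5 -18.5 50 -10 0.05; -23.5 -18.5 100 -20 0.05; -23.5 -18.5 140 -20 0.05; -23.5 -18.5 140 -20 0.05; -23.5 -18.5 140 -20 0.05"

```text
t: 4.32
position: [536.7, -137.0, 136.2]
orientation: [0.001, -0.306, 0.952, -0.0]
wrist_force: [-0.7, 0.4, 0.3]
finger_gap: 0.48
grasp_force: 0.0
```

```bash
python3 -c "
from pan import *
k=c0+F@[-12,45,16];go(k+[0,0,12],125.75)"
```

```text
t 4.33 pos [ 536.7 -137.   136.2] head_y 125.7 delta [ 0.   1.3 37.9] twist -0.1
```

>>> carry_out:
  deltas: "0 1 20 0 0.05; 0 1 37 0 0.05; 0 1 37 0 0.05; 0 1 37 0 1; 0 1 37 0 1"
  squeeze: 12

```text
t: 4.95
position: [535.2, -135.5, 98.2]
orientation: [-0.0, -0.306, 0.952, 0.001]
wrist_force: [-4.6, 2.5, 7.5]
finger_gap: 0.332
grasp_force: 12.1
```

>>> carry_out:
  deltas: "0 0 0 0 1; 0 0 0 0 1"

```text
t: 5.2
position: [535.3, -135.6, 98.2]
orientation: [0.0, -0.306, 0.952, 0.0]
wrist_force: [-5.1, 4.6, 7.0]
finger_gap: 0.332
grasp_force: 12.0
```

>>> carry_out:
  deltas: "0 0 0 8 1; 0 0 0 16 1; 0 0 0 24 1; 0 0 0 32 1; 0 0 0 40 1"

```text
t: 5.82
position: [535.5, -135.5, 98.1]
orientation: [0.0, 0.04, 0.999, 0.001]
wrist_force: [-0.5, 2.8, 0.5]
finger_gap: 0.331
grasp_force: 12.4
```

>>> carry_out:
  deltas: "0 0 0 0 1; 0 0 0 0 0.05; 0 0 0 0 0.05; 0 0 -60 0 0.05; 0 0 -60 0 0.05"

```text
t: 6.45
position: [537.1, -137.2, 161.0]
orientation: [0.003, 0.037, 0.999, -0.0]
wrist_force: [-0.3, -0.3, 0.0]
finger_gap: 0.478
grasp_force: 0.0
```

```bash
python3 -c "
from pan import *
k=c0+F@[-12,45,16];go(k+[0,0,12],125.75)
g=grab_frame('wrist'); angles(g,name='w3.png'); g=grab_frame('top'); angles(g)"
```

```text
t 6.45 pos [ 537.1 -137.2  161. ] head_y 85.7 delta [ 1.5  1.2 62.6] twist -40.0
mark xy 24.325094577553593 11.316677175283733 r 26.828667661598757 angle 24.94909425543761
pointer n 3789 mean [1.02 5.82] rad angle 80.05768778167176 line angle 77.83714128815924
dark top centroid 3.0818037275859025 1.3782329299531844
mark xy nan nan r nan angle nanpan.py:21: RuntimeWarning: Mean of empty slice.
  gr=(a[...,1]>a[...,0]+50)&(a[...,1]>a[...,2]+50); i,j=np.nonzero(gr); X,Y=(r-i/s).mean(),(r-j/s).mean()
  ret = ret.dtype.type(ret / rcount)
Traceback (most recent call last):
  File "pan.py", line 26, in angles
    n,l,st,ce=cv2.connectedComponentsWithStats(br.astype(np.uint8)); k=1+np.argmax(st[1:,4]); sel=l==k
                                                                         ~~~~~~~~~^^^^^^^^^^
ValueError: attempt to get argmax of an empty sequence
```

View pics/w3.png

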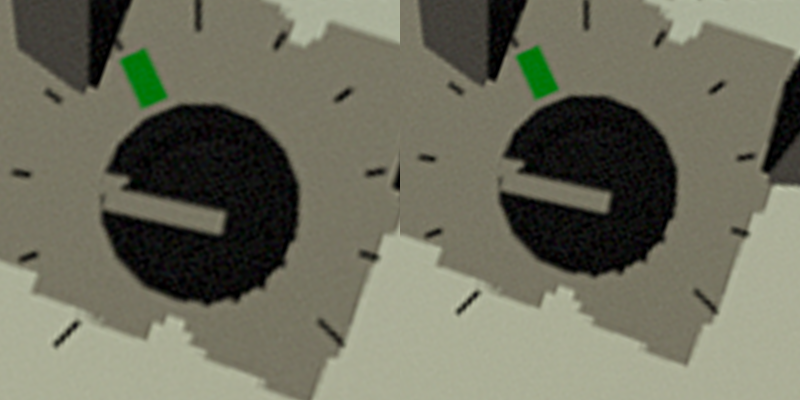

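>>> carry_out:
  deltas: "1 1 0 -10 0.05; 1 1 0 -20 0.05; 1 1 10 -30 0.05; 1 1 30 -40 0.05; 1 1 62 -40 0.05"

```text
t: 7.18
position: [534.3, -135.2, 94.4]
orientation: [0.0, -0.308, 0.951, 0.0]
wrist_force: [1.2, 0.8, -0.5]
finger_gap: 0.473
grasp_force: 0.1
```

>>> carry_out:
  deltas: "0 0 0 0 0.05; 0 0 0 0 1; 0 0 0 0 1; 0 0 0 0 1; 0 0 0 0 1"
  squeeze: 28

```text
t: 7.8
position: [534.4, -136.2, 95.2]
orientation: [-0.0, -0.306, 0.952, -0.001]
wrist_force: [2.5, -6.7, -2.4]
finger_gap: 0.331
grasp_force: 32.7
```

>>> carry_out:
  deltas: "0 0 0 8 1; 0 0 0 16 1; 0 0 0 24 1; 0 0 0 32 1; 0 0 0 40 1"

```text
t: 8.43
position: [534.0, -134.9, 95.2]
orientation: [-0.001, 0.04, 0.999, 0.0]
wrist_force: [-0.9, 0.9, 6.1]
finger_gap: 0.327
grasp_force: 30.2
```

>>> carry_out:
  deltas: "0 0 0 0 1; 0 0 0 0 0.05; 0 0 0 0 0.05; 0 0 -60 0 0.05; 0 0 -60 0 0.05"

```text
t: 9.05
position: [535.9, -135.4, 158.4]
orientation: [0.002, 0.038, 0.999, 0.0]
wrist_force: [0.1, -0.5, -0.6]
finger_gap: 0.473
grasp_force: 0.0
```

```bash
python3 -c "
from pan import *
k=c0+F@[-12,45,16];go(k+[0,0,12],125.75)
g=grab_frame('wrist'); angles(g,name='w4.png')"
```

```text
t 9.05 pos [ 535.9 -135.4  158.4] head_y 85.7 delta [ 0.1 -0.6 60.1] twist -40.1
mark xy 24.31874213836478 11.31562893081761 r 26.822465906255434 angle 24.95278783846843
pointer n 3826 mean [3.5  4.63] rad angle 52.858446396424355 line angle 50.44512244271349
dark top centroid 2.4762884958566707 1.8992172730003356
```

>>> carry_out:
  deltas: "0 0 0 -10 0.05; 0 0 0 -20 0.05; 0 0 10 -30 0.05; 0 0 30 -40 0.05; 0 0 59 -40 0.05"

```text
t: 9.72
position: [534.1, -134.7, 95.2]
orientation: [-0.0, -0.308, 0.951, 0.0]
wrist_force: [0.5, -0.2, 1.3]
finger_gap: 0.473
grasp_force: 0.8
```

>>> carry_out:
  deltas: "0 0 0 0 0.05; 0 0 0 0 1; 0 0 0 0 1; 0 0 0 0 1; 0 0 0 0 1"

```text
t: 10.35
position: [534.3, -136.1, 95.7]
orientation: [-0.0, -0.306, 0.952, -0.001]
wrist_force: [3.8, -7.6, -3.1]
finger_gap: 0.33
grasp_force: 28.6
```

>>> carry_out:
  deltas: "0 0 0 8 1; 0 0 0 16 1; 0 0 0 24 1; 0 0 0 31 1; 0 0 0 37 1"

```text
t: 10.98
position: [534.1, -135.0, 95.6]
orientation: [-0.001, 0.013, 1.0, -0.0]
wrist_force: [-1.7, -5.9, 6.6]
finger_gap: 0.324
grasp_force: 29.1
```

>>> carry_out:
  deltas: "0 0 0 0 1; 0 0 0 0 0.05; 0 0 0 0 0.05; 0 0 -60 0 0.05; 0 0 -60 0 0.05"

```text
t: 11.6
position: [536.1, -135.5, 159.8]
orientation: [0.003, 0.011, 1.0, 0.0]
wrist_force: [0.9, 0.7, -0.4]
finger_gap: 0.474
grasp_force: 0.0
```

```bash
python3 -c "
from pan import *
k=c0+F@[-12,45,16];go(k+[0,0,12],125.75)
g=grab_frame('wrist'); angles(g,name='w5.png')"
```

```text
t 11.60 pos [ 536.1 -135.5  159.8] head_y 88.7 delta [ 0.4 -0.5 61.4] twist -37.0
mark xy 24.319139540751955 11.310087055261166 r 26.820488757667178 angle 24.941695847138448
pointer n 3846 mean [4.99 2.78] rad angle 29.161254884268438 line angle 26.154930739288044
dark top centroid 2.1444307958783293 1.9062660174269606
```

View pics/w5.png

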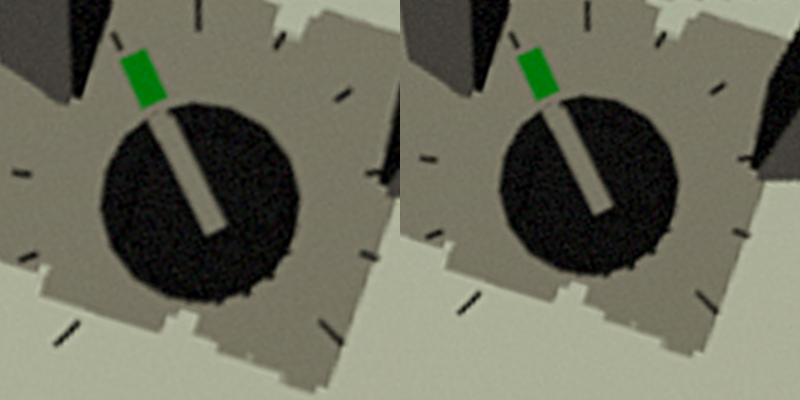

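>>> carry_out:
  deltas: "0 0 -60 0 -0.1; 0 50 -100 0 -0.1; 0 110 -100 0 -0.1; 0 170 -100 0 -0.1; 0 230 -100 0 -0.1"

```text
t: 12.28
position: [539.1, 97.1, 255.8]
orientation: [-0.0, 0.011, 1.0, 0.0]
wrist_force: [1.8, -0.2, -0.5]
finger_gap: 0.551
grasp_force: 0.0
```

```bash
python3 -c "
from pan import *
go([590,210,250])"
```

```text
t 12.28 pos [539.1  97.1 255.8] head_y 88.7 delta [-48.4 114.    5.7] twist 0.0
```

>>> carry_out:
  deltas: "-48 114 6 0 -0.1; -48 114 6 0 -0.1; -48 114 6 0 -0.1; -48 114 6 0 -0.1"

```text
t: 12.78
position: [590.0, 207.2, 249.3]
orientation: [-0.001, 0.012, 1.0, -0.001]
wrist_force: [0.8, -1.0, 0.8]
finger_gap: 0.546
grasp_force: 0.0
```

```bash
cat > pen.py <<'E'
from pan import *
g=grab_frame("wrist"); C=cloud(g); im=g["frame"].astype(int); go([590,210,250])
for n in ["pen_grip","pen_collar","stand_mouth"]:
    for r in landmark_of("wrist",n)[:2]: print(n,round(r["score"],2),w(g,r["position"]))
top=(abs(C[...,2]-75)<4)&(abs(C[...,0]-594)<50)&(abs(C[...,1]-210)<50)&(im[...,2]>im[...,0]+30)
print("block top",cv2.minAreaRect(C[top][:,:2].astype(np.float32)),C[top][:,2].mean())
near=(abs(C[...,0]-594)<40)&(abs(C[...,1]-210)<40)
hi=near&(C[...,2]>129)&(C[...,2]<145); print("top end",hi.sum(),C[hi].mean(0),cv2.minAreaRect(C[hi][:,:2].astype(np.float32)))
ye=near&(im[...,0]>im[...,2]+50)&(C[...,2]>85); P=C[ye]
for a,b in [(85,100),(100,115),(115,130)]:
    s=P[(P[:,2]>a)&(P[:,2]<b)]; print(a,len(s),s.mean(0) if len(s) else "", cv2.minAreaRect(s[:,:2].astype(np.float32)) if len(s) else "")
cam=np.array(g["world_from_camera"])[:3,3]; print("cam",cam)
u,v=map(int,pix(g,[594,210,120])); print(u,v)
save("pen.png",cv2.resize(g["frame"][max(0,v-75):v+75,max(0,u-100):u+100],(800,600),interpolation=cv2.INTER_CUBIC))
E
python3 pen.py
```

```text
t 12.82 pos [590.1 206.6 249.9] head_y 88.6 delta [ 0.2  3.4 -0.1] twist 0.0
pen_grip 0.94 [597.83 204.88 103.9 ]
pen_grip 0.58 [574.52 298.75  68.07]
pen_collar 0.81 [594.89 202.39  76.1 ]
pen_collar 0.62 [572.75 300.12  36.21]
stand_mouth 0.95 [729.45 205.11 103.22]
stand_mouth 0.77 [647.02 318.99  55.07]
block top ((595.83349609375, 206.20504760742188), (63.6934928894043, 64.30360412597656), 86.42354583740234) 74.98265411340492
top end 242 [594.86 206.82 132.13] ((595.54833984375, 206.79429626464844), (13.150513648986816, 12.941508293151855), 18.81177520751953)
85 54 [589.8  206.33  92.87] ((590.3304443359375, 207.3659210205078), (14.323662757873535, 6.498225212097168), 75.09687805175781)
100 69 [589.9  206.2  107.55] ((590.790283203125, 207.72279357910156), (15.849328994750977, 7.552059173583984), 71.91486358642578)
115 99 [590.52 206.16 124.56] ((594.93505859375, 206.61004638671875), (12.190964698791504, 12.958078384399414), 19.154834747314453)
cam [515.47 208.72 411.75]
282 212
```

View pics/pen.png

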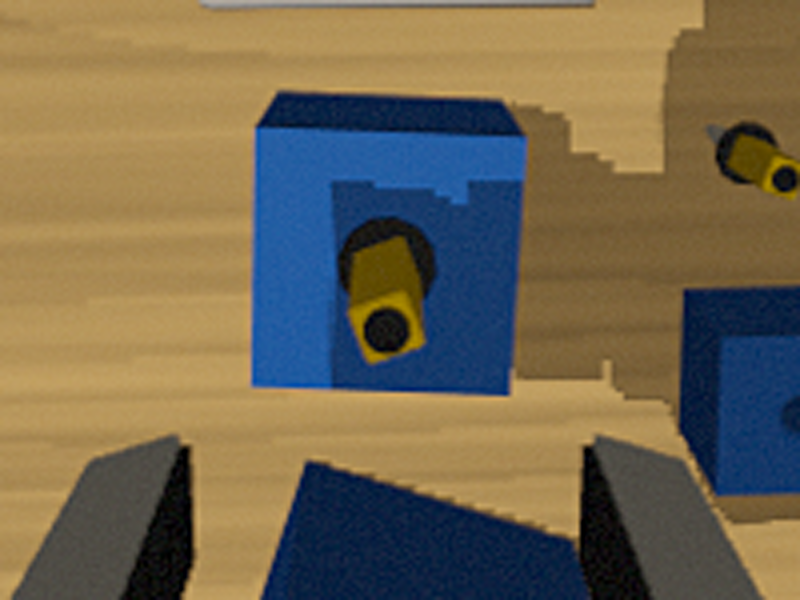

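```bash
python3 -c "
from pan import *
go([595.5,206.8,107],108.8)"
```

```text
t 12.97 pos [590.3 206.7 250.7] head_y 88.6 delta [ -5.2   0.2 143.7] twist -20.2
```

>>> carry_out:
  deltas: "-5.5 0 40 -10 0; -5.5 0 80 -20 0; -5.5 0 80 -20 0; -5.5 0 80 -20 0; -5.5 0 80 -20 0"
  squeeze: 20

```text
t: 13.6
position: [596.7, 207.7, 172.3]
orientation: [0.001, -0.161, 0.987, 0.0]
wrist_force: [-0.1, 0.7, 0.7]
finger_gap: 0.503
grasp_force: 0.0
```

```bash
python3 -c "
from pan import *
go([595.5,206.8,107],108.8)"
```

```text
t 13.60 pos [596.7 207.7 172.3] head_y 108.5 delta [ 1.5 -0.5 65.3] twist -0.3
```

>>> carry_out:
  deltas: "1 -0.5 40 0 0; 1 -0.5 65 0 0; 1 -0.5 65 0 0; 1 -0.5 65 0 1; 1 -0.5 65 0 1"

```text
t: 14.22
position: [595.9, 207.0, 107.0]
orientation: [0.001, -0.162, 0.987, 0.0]
wrist_force: [-0.7, 0.2, 0.1]
finger_gap: 0.322
grasp_force: 0.0
```

>>> carry_out:
  deltas: "0 0 0 0 1; 0 0 0 0 1; 0 0 0 0 1"

```text
t: 14.6
position: [595.3, 206.8, 105.9]
orientation: [0.0, -0.162, 0.987, 0.0]
wrist_force: [-1.4, 0.4, 6.3]
finger_gap: 0.135
grasp_force: 20.0
```

>>> carry_out:
  deltas: "0 0 -50 0 1; 0 0 -100 0 1; 0 0 -150 0 1; 0 0 -150 0 1; 0 0 -150 0 1"

```text
t: 15.22
position: [594.8, 206.7, 254.8]
orientation: [-0.0, -0.162, 0.987, -0.0]
wrist_force: [-0.0, -0.2, -1.7]
finger_gap: 0.138
grasp_force: 20.0
```

```bash
python3 -c "
from pan import *
go([551.8,-235.4,250],105.75)"
```

```text
t 15.22 pos [594.8 206.7 254.8] head_y 108.7 delta [ 182.3 -405.1    4.9] twist 2.9
```

>>> carry_out:
  deltas: "27 -60 0 0 1; 54 -120 0 0 1; 81 -180 0 0 1; 108 -240 0 1 1; 135 -300 0 2 1"

```text
t: 15.85
position: [563.8, -105.9, 254.2]
orientation: [-0.001, -0.145, 0.989, 0.0]
wrist_force: [1.2, -0.6, -0.7]
finger_gap: 0.136
grasp_force: 20.0
```

```bash
python3 -c "
from pan import *
go([551.8,-235.4,250],105.75)"
```

```text
t 15.85 pos [ 563.8 -105.9  254.2] head_y 106.6 delta [  48.6 -120.6    4.2] twist 0.9
```

>>> carry_out:
  deltas: "24 -58 0 0.5 1; 46 -114 4 0.5 1; 46 -114 4 0.5 1; 46 -114 4 0.5 1; 46 -114 4 0.5 1"

```text
t: 16.48
position: [553.7, -225.3, 250.9]
orientation: [-0.0, -0.142, 0.99, 0.0]
wrist_force: [0.4, -0.0, -0.5]
finger_gap: 0.137
grasp_force: 20.0
```

```bash
python3 - <<'E'
from pan import *
go([551.8,-235.4,250],105.75)
g=grab_frame("wrist"); C=cloud(g); im=g["frame"].astype(int)
print([ (w(g,r["position"]),round(r["score"],2)) for r in landmark_of("wrist","pen_tip")[:1]])
# whole panel extent
P=pan(C); 
a=rectify(g,s=8,rng=20,h=0,ctr=(-35,-55)).astype(int); b=rectify(g,s=8,rng=20,h=-8,ctr=(-35,-55))
i,j=np.nonzero((a[...,2]>a[...,0]+40)&(a[...,2]>a[...,1]+15))
pts=np.stack([20-i/8,20-j/8],1); print("blue",len(pts),pts.mean(0),cv2.minEnclosingCircle(pts.astype(np.float32)),pts.min(0),pts.max(0))
bl=(im[...,2]>im[...,0]+40)&(im[...,2]>im[...,1]+15)&(abs(P[...,0]+35)<14)&(abs(P[...,1]+55)<14); print("blue 3d",np.median(P[bl],0),P[bl].min(0),P[bl].max(0))
o=(im[...,0]>im[...,2]+60)&(abs(P[...,0]+35)<14)&(abs(P[...,1]+55)<14); print("orange",o.sum(),np.median(P[o],0) if o.any() else 0)
save("hole.png",np.hstack([cv2.resize(g["frame"],(460,345)),cv2.resize(a.astype(np.uint8),(340,345))]))
E
```

```text
t 16.48 pos [ 553.7 -225.3  250.9] head_y 106.3 delta [ 4.7 -9.2  0.9] twist 0.5
[(array([ 555.13, -223.18,  161.57]), 0.61)]
blue 10286 [ 0.6 -0.3] ((0.4031538963317871, -0.274521142244339), 10.927364349365234) [-10.5  -11.12] [11.25 10.62]
blue 3d [-34.49 -55.6   -0.03] [-44.94 -65.66  -1.95] [-24.36 -44.81   1.73]
orange 105 [-35.09 -54.97  -9.08]
```

View pics/hole.png

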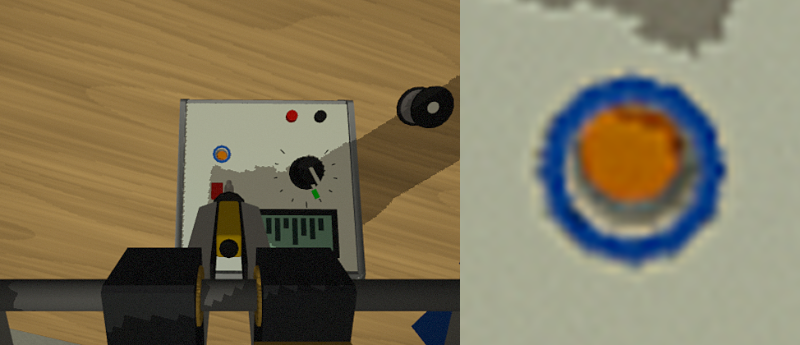

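```bash
python3 -c "
from pan import *
m=c0+F@[-32.3,-55.3,0]; print('mouth pt',m); go(m+[0,0,93+12],105.75)"
```

```text
mouth pt [ 552.04 -235.67   63.25]
t 16.57 pos [ 553.8 -225.5  251.3] head_y 106.3 delta [ 4.5 -9.3 83.1] twist 0.5
```

>>> carry_out:
  deltas: "4.5 -9.5 0 0.5 1; 4.5 -9.5 40 0.5 1; 4.5 -9.5 80 0.5 1; 4.5 -9.5 80 0.5 1; 4.5 -9.5 80 0.5 1"

```text
t: 17.2
position: [552.3, -237.8, 173.1]
orientation: [0.001, -0.136, 0.991, -0.0]
wrist_force: [0.6, 0.7, -0.6]
finger_gap: 0.134
grasp_force: 20.0
```

```bash
python3 - <<'E'
from pan import *
m=c0+F@[-32.3,-55.3,0]; go(m+[0,0,93+12],105.75)
g=grab_frame("wrist"); C=cloud(g); im=g["frame"].astype(int)
print([(w(g,r["position"]),round(r["score"],2)) for r in landmark_of("wrist","pen_tip")[:1]])
a=g["frame"]; u,v=map(int,pix(g,m)); print(u,v)
save("hole2.png",cv2.resize(a[max(0,v-60):v+90,max(0,u-100):u+100],(800,600),interpolation=cv2.INTER_CUBIC))
E
```

```text
t 17.20 pos [ 552.3 -237.8  173.1] head_y 105.6 delta [-0.3  2.1  4.9] twist -0.1
[(array([ 556.01, -240.1 ,   80.97]), 0.96)]
282 214
```

View pics/hole2.png

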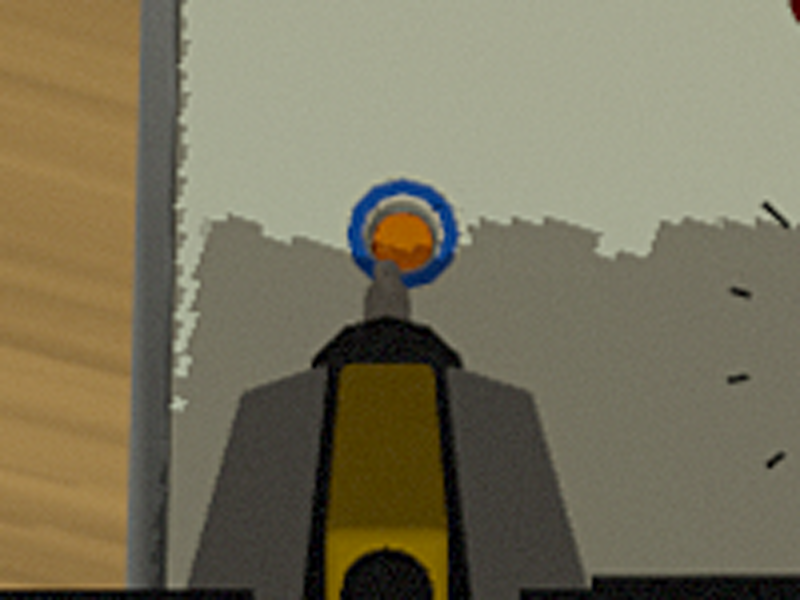

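```bash
python3 - <<'E'
from pan import *
g=grab_frame("wrist"); u,v=279,220
f=210/np.tan(np.radians(g["fov_y"])/2); T=np.array(g["world_from_camera"])
for z in (78,81,84):
    d=T[:3,:3]@[(u-g["cx"])/f,(v-g["cy"])/f,1]; P=T[:3,3]+d*(z-T[2,3])/d[2]; print(z,P)
im=g["frame"][205:232,262:296].astype(int); print(tool()[0])
d=cloud(g)[205:240:2,272:288:3]; print(d[...,2].round(0).astype(int))
E
```

```text
78 [ 553.01 -237.83   78.  ]
81 [ 552.16 -238.06   81.  ]
84 [ 551.31 -238.3    84.  ]
[ 552.47 -237.45  173.1 ]
[[ 61  60  54  49  51  54]
 [ 61  57  47  52  51  47]
 [ 62  52  53  53  53  53]
 [ 62  43  54  53  54  54]
 [ 63  54  55  54  52  53]
 [ 62  49  55  57  54  54]
 [ 64  63  55  57  56  56]
 [ 65  64  83  56  56  55]
 [ 64  65  90  85  66  65]
 [ 66  65  98  97  66  66]
 [ 65  99 103 101  67  66]
 [ 65 105 106 106  99  67]
 [ 68 110 113 110 104  67]
 [ 67 114 117 115 109  68]
 [ 69 118 144 144 115  68]
 [145 146 146 147 145 143]
 [147 146 147 147 147 146]
 [147 145 145 145 146 146]]
```

>>> carry_out:
  deltas: "0 2 0 0 1; 0 2 0 0 1; 0 2 8 0 1; 0 2 16 0 1; 0 2 21 0 1"

```text
t: 17.98
position: [551.0, -235.1, 149.6]
orientation: [-0.0, -0.136, 0.991, 0.0]
wrist_force: [-0.5, -0.2, -0.8]
finger_gap: 0.138
grasp_force: 20.0
```

>>> carry_out:
  deltas: "0 0 0 0 1; 0 0 0 0 1"

```text
t: 18.23
position: [551.3, -235.2, 150.7]
orientation: [0.0, -0.136, 0.991, -0.0]
wrist_force: [0.1, -0.2, -0.6]
finger_gap: 0.135
grasp_force: 20.0
```

Inside the hole with no force yet. I'll descend slowly from here.

>>> carry_out:
  deltas: "0 0 1 0 1; 0 0 2 0 1; 0 0 3 0 1; 0 0 4 0 1; 0 0 4 0 1"

```text
t: 18.85
position: [551.3, -235.1, 146.6]
orientation: [0.0, -0.136, 0.991, -0.0]
wrist_force: [-0.9, 1.3, 1.0]
finger_gap: 0.136
grasp_force: 20.0
```

>>> carry_out:
  deltas: "0 0 0.5 0 1; 0 0 1 0 1; 0 0 1 0 1"

```text
t: 19.23
position: [551.4, -235.2, 145.6]
orientation: [0.0, -0.136, 0.991, -0.0]
wrist_force: [0.5, -0.4, 2.9]
finger_gap: 0.139
grasp_force: 20.0
```

>>> carry_out:
  deltas: "0 0 1 0 1; 0 0 1 0 1; 0 0 2 0 1; 0 0 2 0 1"

```text
t: 19.73
position: [551.2, -235.2, 143.5]
orientation: [-0.0, -0.136, 0.991, -0.0]
wrist_force: [-0.6, 0.4, 3.7]
finger_gap: 0.14
grasp_force: 20.0
```

>>> carry_out:
  deltas: "0 0 0.5 0 1; 0 0 1 0 1; 0 0 1 0 1"

```text
t: 20.1
position: [551.4, -235.2, 142.6]
orientation: [0.0, -0.136, 0.991, -0.0]
wrist_force: [2.2, 0.0, 4.2]
finger_gap: 0.139
grasp_force: 20.0
```

>>> carry_out:
  deltas: "0 0 0.5 0 1; 0 0 1 0 1; 0 0 1 0 1"

```text
t: 20.48
position: [551.3, -235.2, 141.6]
orientation: [0.0, -0.136, 0.991, -0.0]
wrist_force: [-0.1, -0.4, 5.0]
finger_gap: 0.134
grasp_force: 20.0
```

>>> carry_out:
  deltas: "0 0 0.5 0 1; 0 0 1 0 1; 0 0 1 0 1"

```text
t: 20.85
position: [551.4, -235.2, 140.7]
orientation: [0.0, -0.136, 0.991, -0.0]
wrist_force: [0.7, 0.1, 7.4]
finger_gap: 0.138
grasp_force: 20.0
```

>>> carry_out:
  deltas: "0 0 0.5 0 1; 0 0 0.5 0 1; 0 0 0.5 0 1"

```text
t: 21.22
position: [551.6, -235.2, 140.5]
orientation: [0.0, -0.136, 0.991, -0.0]
wrist_force: [-0.7, -0.3, 10.4]
finger_gap: 0.138
grasp_force: 20.0
```

Force climbs steeply at 10 N, so the button is on its stop. I'll hold it there, then withdraw vertically.

>>> carry_out:
  deltas: "0 0 0 0 1; 0 0 0 0 1; 0 0 0 0 1; 0 0 0 0 1; 0 0 0 0 1"

```text
t: 21.85
position: [551.6, -235.2, 140.5]
orientation: [0.0, -0.136, 0.991, -0.0]
wrist_force: [-0.8, 0.8, 10.1]
finger_gap: 0.137
grasp_force: 20.0
```

>>> carry_out:
  deltas: "0 0 0 0 1; 0 0 0 0 1; 0 0 0 0 1; 0 0 0 0 1; 0 0 0 0 1"

```text
t: 22.48
position: [551.6, -235.2, 140.5]
orientation: [0.0, -0.136, 0.991, -0.0]
wrist_force: [-0.1, 1.0, 9.7]
finger_gap: 0.136
grasp_force: 20.0
```

>>> carry_out:
  deltas: "0 0 -6 0 1; 0 0 -25 0 1; 0 0 -60 0 1; 0 0 -110 0 1; 0 0 -110 0 1"

```text
t: 23.1
position: [552.5, -235.9, 254.3]
orientation: [0.003, -0.136, 0.991, -0.001]
wrist_force: [-0.1, -0.3, -1.0]
finger_gap: 0.137
grasp_force: 20.0
```

```bash
python3 - <<'E'
from pan import *
go([595.4,206.6,255],108.7)
g=grab_frame("wrist"); angles(g)
E
```

```text
t 23.10 pos [ 552.5 -235.9  254.3] head_y 105.7 delta [-160.7  414.5   -1.1] twist -3.0
mark xy 24.140163631889763 11.149360236220472 r 26.590519623569364 angle 24.79029549662558
pointer n 3863 mean [5.   2.58] rad angle 27.266233662856482 line angle 26.270133913352584
dark top centroid 1.5844641343642434 -5.002748084340892
```

>>> carry_out:
  deltas: "-23 60 0 0 1; -46 120 0 0 1; -69 180 0 -1 1; -92 240 0 -2 1; -116 300 0 -3 1"

```text
t: 23.78
position: [580.3, 78.1, 249.4]
orientation: [-0.001, -0.163, 0.987, 0.0]
wrist_force: [1.4, -1.1, -1.4]
finger_gap: 0.136
grasp_force: 20.0
```

```bash
python3 -c "
from pan import *
go([595.4,206.7,255],108.7)"
```

```text
t 23.77 pos [580.3  78.1 249.4] head_y 108.7 delta [-55.5 117.   -5.6] twist 0.0
```

>>> carry_out:
  deltas: "-25 55 0 0 1; -52 110 0 0 1; -52 110 0 0 1; -52 110 0 0 1; -52 110 0 0 1"

```text
t: 24.4
position: [595.0, 195.4, 249.9]
orientation: [-0.0, -0.161, 0.987, -0.0]
wrist_force: [1.0, -0.3, -0.3]
finger_gap: 0.136
grasp_force: 20.0
```

>>> carry_out:
  deltas: "0 0 0 0 1; 0 0 0 0 1"

```text
t: 24.65
position: [595.1, 196.3, 250.1]
orientation: [0.0, -0.162, 0.987, 0.0]
wrist_force: [-0.2, -0.6, -0.5]
finger_gap: 0.14
grasp_force: 20.0
```

```bash
python3 -c "
from pan import *
go([595.4,206.7,185],108.7)
g=grab_frame('wrist');print([(w(g,r['position']),round(r['score'],2)) for r in landmark_of('wrist','pen_tip')[:1]])
C=cloud(g);im=g['frame'].astype(int);ye=(im[...,0]>im[...,2]+40)&(C[...,2]>190)&(C[...,2]<290)&(abs(C[...,1]-207)<25)&(abs(C[...,0]-590)<30)
for a in range(190,290,15):
  s=C[ye&(C[...,2]>=a)&(C[...,2]<a+15)]
  if len(s)>5: print(a,len(s),s.mean(0))
"
```

```text
t 24.65 pos [595.1 196.3 250.1] head_y 108.6 delta [-3.6  9.7 65.1] twist -0.1
[(array([576.74, 296.23,  -0.73]), 0.81)]
220 179 [589.3  193.62 229.35]
235 285 [589.32 193.95 242.69]
250 385 [589.29 193.96 257.68]
265 738 [591.95 194.63 273.07]
280 8 [581.17 210.49 284.58]
```

>>> carry_out:
  deltas: "-3.5 9.7 0 0 1; -3.5 9.7 35 0 1; -3.5 9.7 65 0 1; -3.5 9.7 65 0 1; -3.5 9.7 65 0 1"

```text
t: 25.38
position: [595.8, 207.5, 186.2]
orientation: [0.001, -0.162, 0.987, 0.0]
wrist_force: [-0.2, 0.1, -0.5]
finger_gap: 0.134
grasp_force: 20.0
```

>>> carry_out:
  deltas: "0 0 0 0 1; 0 0 0 0 1"

```text
t: 25.62
position: [595.6, 207.3, 185.8]
orientation: [0.001, -0.162, 0.987, 0.0]
wrist_force: [0.4, 0.3, -0.1]
finger_gap: 0.137
grasp_force: 20.0
```

>>> carry_out:
  deltas: "0 -0.5 15 0 1; 0 -0.5 25 0 1; 0 -0.5 35 0 1; 0 -0.5 45 0 1; 0 -0.5 45 0 1"

```text
t: 26.25
position: [595.1, 206.5, 139.1]
orientation: [-0.001, -0.162, 0.987, -0.0]
wrist_force: [-0.4, 0.7, -0.4]
finger_gap: 0.139
grasp_force: 20.0
```

>>> carry_out:
  deltas: "0 0 15 0 1; 0 0 27 0 1; 0 0 32 0 1; 0 0 32 0 1; 0 0 32 0 1"

```text
t: 26.88
position: [595.6, 206.6, 108.3]
orientation: [0.0, -0.162, 0.987, -0.0]
wrist_force: [-0.4, -2.2, -0.4]
finger_gap: 0.138
grasp_force: 20.0
```

>>> carry_out:
  deltas: "0 0 1 0 1; 0 0 1.5 0 1; 0 0 1.5 0 1"

```text
t: 27.25
position: [595.4, 206.6, 106.5]
orientation: [0.0, -0.162, 0.987, -0.0]
wrist_force: [-0.2, 0.0, -0.4]
finger_gap: 0.137
grasp_force: 20.0
```

Release (collar within ~1 mm of the block) and retreat.

>>> carry_out:
  deltas: "0 0 0 0 0; 0 0 0 0 0; 0 0 0 0 0; 0 0 0 0 0; 0 0 0 0 0"

```text
t: 27.88
position: [595.4, 206.6, 106.5]
orientation: [0.0, -0.162, 0.987, -0.0]
wrist_force: [0.2, 0.1, 0.4]
finger_gap: 0.501
grasp_force: 0.0
```

>>> carry_out:
  deltas: "0 0 -30 0 0; 0 0 -80 0 0; 0 0 -140 0 0; 0 0 -140 0 0; 0 0 -140 0 0"

```text
t: 28.5
position: [595.1, 206.7, 246.0]
orientation: [-0.0, -0.162, 0.987, 0.0]
wrist_force: [-0.5, 0.0, -0.7]
finger_gap: 0.498
grasp_force: 0.0
```

```bash
sed -i 's/"pen.png"/"pen2.png"/' pen.py; python3 pen.py; python3 -c "
from pan import *
print(tool()[2]['wrist_force'])
g=grab_frame('top')
for n in ['spool','drive','board']: print(n,w(g,landmark_of('top',n)[0]['position']))"
```

```text
t 28.55 pos [594.9 206.7 245.4] head_y 108.7 delta [ 3.6  4.7 -4.6] twist 0.0
pen_grip 0.91 [594.65 204.02 105.21]
pen_grip 0.63 [572.79 299.2   66.76]
pen_collar 0.83 [572.22 301.1   41.92]
pen_collar 0.74 [596.95 204.14  76.6 ]
stand_mouth 0.98 [724.68 205.07 101.24]
stand_mouth 0.96 [643.62 320.01  51.33]
block top ((595.611328125, 206.2369384765625), (63.869712829589844, 64.12029266357422), 86.45747375488281) 74.9668461473996
top end 246 [594.86 205.94 132.2 ] ((595.2420043945312, 206.12225341796875), (12.732892990112305, 12.064142227172852), 18.466039657592773)
85 49 [589.8  203.71  92.84] ((589.9498901367188, 203.83551025390625), (1.3007469177246094, 12.607490539550781), 22.146617889404297)
100 58 [589.6  204.17 107.37] ((589.8160400390625, 203.7737579345703), (0.9989649653434753, 12.179452896118164), 22.15552520751953)
115 81 [590.25 203.86 123.74] ((593.6643676757812, 203.27857971191406), (10.643199920654297, 14.4767484664917), 72.30232238769531)
cam [524.34 182.06 408.39]
283 209
[ 0.65 -0.57  0.75]
spool [422.18  -0.13  -5.05]
drive [499.82 207.11   0.82]
board [759.43   1.37   1.56]
```

View pics/pen2.png

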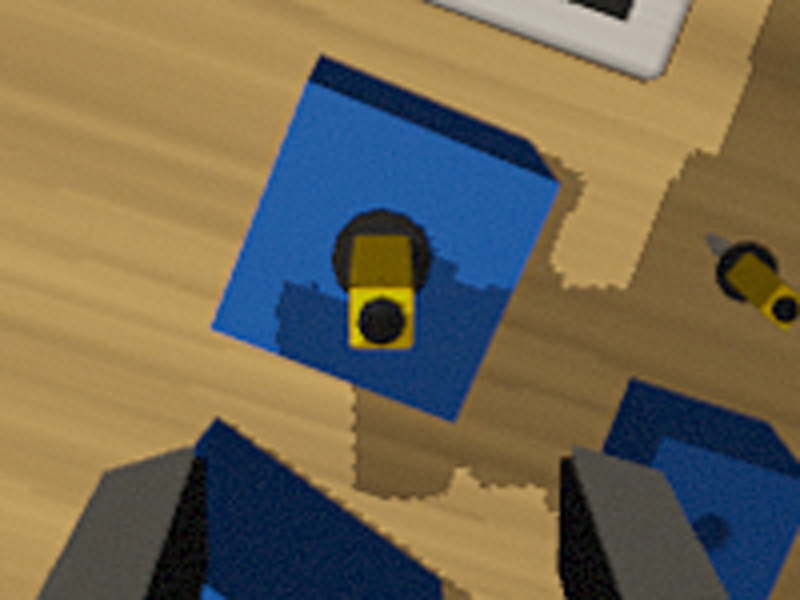

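The pen is upright in the middle stand with its collar seated (crop px (380,260)). Its top end is at z≈132, as before. The bystanders have not moved.

```bash
python3 -c "
from rig import workorder
print(workorder.sign_off())"
```

```text
the job is handed in; nothing more can be done
None
```

I turned the knob to the green mark (within about 2° by camera), pressed the preset button to its stop at about 10 N for over a second, put the pen back upright in its stand, and handed the job in; no verdict was returned.

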